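Fit the air filter and hold the drying box lid at the airing mark

TASK

The drying box is ready to be aired: press the loose air filter cartridge into its recess on the box's deck until its frame is flush with the deck all round. Then take the sprung lid by its bar handle, lift it until the pointer stands on the middle of the three marks, and keep it there: finish while still holding the lid, because it has no stay and falls shut by itself. Leave everything else on the shelf as it stands.

Things in the scene. Friction and masses are not known exactly. Their poses are not given: they have to be found in the camera images.
- dryer: Electric drying box for jars and utensils, fixed, 240 (x) by 390 (y) by 140 mm high without lid. Origin: centre of its underside. x points to its back (hinge side), y to its left, z up; its front faces the robot. Right part (y -195 to 75 mm): steel chamber under the lid. Left part (y 75 to 195 mm): closed white deck, top 140 mm up, with the recess.
- recess (a point): Centre of the mouth of the filter recess, level with the deck top, 140 mm above the shelf (at x 10, y 135 mm on the box; axes as the box's). The recess is 67 mm along x, 47 mm along y, 18 mm deep, with a 2 mm chamfer. A steel leaf clip in the middle of each short end wall stands 2.5 mm into it, 9 to 15 mm down, sloping back to the wall above that, and gives way outwards.
- filter: Air filter cartridge, loose, grey plastic, about 70 g: a frame 64 (own x) by 44 (y) mm, 18 mm high, its lowest 5 mm narrowed to 58 by 38 mm; on top in the middle a straight grip rib 44 mm long (x), 12 mm thick (y), 20 mm high (38 mm in all), white paper pleats on both sides of it. The same turned half round. Origin: centre of its underside; z up.
- filter_top (a point): Point on the filter's axis, level with the top of its frame, 18 mm above its underside (foot of the rib). Flush: it lies at recess. The leaf clips keep the filter from dropping home by its weight: it takes about 4 to 10 N of push, then friction keeps it down.
- middle_mark (a point): Outer end of the middle of the three black marks on the sector plate, an upright aluminium plate of 110 mm radius, 3 mm thick, fixed beside the right end of the lid, centred on the hinge axis, its top 243 mm above the shelf. The marks are radial lines at 15, 30 and 45 degrees of lid opening, the middle one longest; a pointer on the lid passes over them.
- lid (a joint): Opening angle of the lid in rad: 0 shut, growing as its front edge rises; marks at 0.262, 0.524 (the middle one) and 0.785, stop at 1.4. A spring and the lid's weight close it: the lift needed at the handle is about 6 N shut and 9 N at the middle mark.
- lid_hinge (a point): Point on the hinge axis at the middle of the lid's width: at x 112, y -60 mm on the box, 147 mm above the shelf; axis along the box's y. The lid is a steel frame with a clear window, 232 mm from the axis to its front edge, 270 mm wide, 12 mm thick (6 mm above and below the axis when shut).
- lid_handle (a point): Centre of the lid's handle: a straight black round bar, 12 mm thick and 150 mm long, parallel to the hinge axis, on two posts 136 mm apart (11 mm thick); the bar's centre line is 34 mm above the lid's top face, 205 mm in front of the hinge axis and 40 mm above it when shut (187 mm above the shelf); it turns with the lid.
- rack: Wire dish rack at the right side of the shelf, fixed, 220 by 196 mm, 92 mm high (plates reach 230 mm). Origin: centre of its underside.
- jar: Glass jar with a steel cap, 80 mm across, 130 mm high, bystander. Origin: centre of its underside.
- funnel: White plastic funnel standing on its wide mouth (110 mm), 105 mm high, bystander. Origin: centre of its underside.
- stick: Flat wooden stirring stick, 295 mm long, 16 mm wide (paddle 30 mm), 7 mm thick, lying, bystander. Origin: under the middle of its length, within 8 mm.
- tin: Closed plain metal tin, 76 mm across and 100 mm high, bystander. Origin: centre of its underside.
- scrub: Wooden scrubbing brush, 100 by 42 by 42 mm, bristles down, bystander. Origin: centre of its underside.
- plate0: White enamel plate with a dark rim, 210 mm across, standing on edge in slot 1 (from the right) of the rack, bystander. Origin: centre of its foot; own z is its axis, level.
- plate1: White enamel plate with a dark rim, 210 mm across, standing on edge in slot 2 (from the right) of the rack, bystander. Origin: centre of its foot; own z is its axis, level.
- plate2: White enamel plate with a dark rim, 210 mm across, standing on edge in slot 3 (from the right) of the rack, bystander. Origin: centre of its foot; own z is its axis, level.
- plate3: White enamel plate with a dark rim, 210 mm across, standing on edge in slot 4 (from the right) of the rack, bystander. Origin: centre of its foot; own z is its axis, level.
Not all that is in view belongs to the job. What is meant by the filter is not green, and is the smaller of those in its own colour.

How it is judged:
On the way, in this order (a step that is already met when the one before it is completed fails the run):
1. the filter cartridge is pressed home in its recess, frame flush with the deck, the lid still shut (z of filter_top in the frame of recess between -0.003 and 0.002 m and horizontal distance between filter_top and recess below 0.004 m and angle between filter's own z axis and vertical below 0.06 rad and value of joint lid below 0.1 rad), for 0.2 s.
2. the lid is held by the fingers with its pointer on the middle mark (value of joint lid between 0.454 and 0.594 rad and velocity of joint lid between -0.15 and 0.15 rad/s and contact force between the fingers and lid above 2 N), for 0.3 s.
At the end, for the whole second after the job is handed in: The lid is held open at 30 degrees (0.524 rad) within 4 degrees (0.07 rad), steady, with the fingers pushing or gripping it by more than 2 N, and the filter's frame is still flush with the deck (2 mm high or 3 mm low at most), within 4 mm of the recess's centre and level within 0.06 rad (all of step 2 and z of filter_top in the frame of recess between -0.003 and 0.002 m and horizontal distance between filter_top and recess below 0.004 m and angle between filter's own z axis and vertical below 0.06 rad); the arm keeps its last pose, push and grip.
It fails at once if the jar, funnel, stick, tin or brush is moved by more than 30 mm (distance of any of jar, funnel, stick, tin, scrub from where it was at the start of the episode above 0.03 m).
It fails at once if a plate in the rack is moved by more than 30 mm (distance of any of plate0, plate1, plate2, plate3 from where it was at the start of the episode above 0.03 m).
It also fails if it takes over 51 s, if anything falls off the work surface, if the arm or the gripper's body presses on something with over 40 N, if the wrist force passes 120 N, or if a joint passes its speed limit or range.

ROBOT

A 6-joint arm with a two-finger parallel gripper is mounted at the origin on the work surface. World frame = base frame: x ahead of the robot, y to its left, z up, the work surface at z = 0. Lengths are in m, angles in rad, forces in N, time in s.
With the tool pointing down it reaches from about 0.35 to 0.925 m from the base axis. Payload 6.4 kg.
Tool frame: the origin (TCP) lies midway between the tips of the shut fingers; the grasp point (between the pads) lies 19 mm behind it; z points along the fingers, y is the direction in which the jaws open and shut (so a half turn about z gives the same grasp; the last joint's range is limited). The gripper opens to 94 mm and grips with 3 to 60 N. Pads are 16 mm wide; open, the fingers measure 119 mm over their backs; the gripper's body (75 mm by 177 mm) begins 78 mm behind the grasp point.
Start: joints at [1.153, 0.245, 1.558, -0, 1.339, -0.174], TCP at [0.157, 0.631, 0.205] pointing down, gripper open.
Joint ranges: [-3.13, 3.13], [-1.02, 2.26], [0.13, 2.54], [-0.95, 4.09], [0.21, 2.88], [-2.74, 2.74]. Speed limits (rad/s): [2.57, 2.57, 3.14, 3.14, 3.14, 3.14].

INTERFACE

Orientations are given as [roll, pitch, yaw] about the fixed x, y, z axes, in that order (R = Rz(yaw) Ry(pitch) Rx(roll)).
In Python, from station import arm gives the robot as it stands. The module is installed in compiled form; this text tells all that it offers.
- The arm moves only by the tool servo_tool, never from a script. Its argument "increments" is a list of rows, each an object of numbers: "wx", "wy", "wz": the turn, a rotation vector about the tool's x, y, z in rad; "dx", "dy", "dz": the shift along the tool's x, y, z in mm; "grip": the opening, from 0 (shut) to 1 (fully open). A call has 1 to 5 rows; each row is the pose to reach, as a shift and turn from the pose commanded when the call began, along the tool's axes at that moment; what a row does not reach only later rows make up. A row lasts 1/8 s, in which the tool goes at most 62.5 mm and 10.7 degrees, less where a joint would pass 70% of its speed; a pose out of reach is approached as far as the arm can. A call with a gripper value outside its range is refused whole. The fingers move at their own pace and stop on an object; "force" is the grip in N (left out, the last holds). Time passes only in rows, so rows that repeat a pose let the fingers close. It gives the time, the measured TCP pose, the force and the opening at its end, in the units of the state.
- arm.read_state(): the state, without advancing time (a new reading comes with each control period).
- arm.camera(name): name is "side" or "top" or "wrist"; returns the picture (384x512x3 uint8, blue, green, red); there is no depth.
- arm.get_calibration(name): a dict with "K" (3x3 intrinsics, pixels), "k1" (the pictures are not rectified: a ray, as slopes to the right and down, at radius r is drawn at 1 + k1 r^2 times it, then the intrinsics apply), "R" (3x3) and "t" (3): a world point X has camera coordinates R X + t. Camera axes: x right, y down, z forward; pixel columns grow to the right and rows downward; lengths in m; the calibration is good to about 2 mm. A picture is of the moment at which its call begins: read the wrist's pose just before it. get_calibration takes no time and is no camera call; for the wrist camera it gives the pose at the moment of the call.
- arm.hand_in(): hands the job in, once; it reports no verdict.
The state is a dict: "time": time; "q": joint angles; "qvel": joint speeds; "joint_torque": joint torques, N m; "eef_pos": TCP position; "tool_rot": TCP orientation; "wrist_force": force on the tool from outside, world axes, zero at the start; "ft_torque": the same for the moment, N m; "gripper_width": finger opening in m.
Only numpy, scipy, OpenCV 4.12 (cv2) and the standard library are available. Lean on these libraries where they do the work, as an engineer would, in place of code of your own. Each camera call takes 0.05 s, during which the arm holds its last target.

## Working session

There is one attempt and no reset: what is moved stays moved. The work goes in short steps, Python scripts to look and compute and a tool call to move; the robot and the scene stay as the last step left them, time stands still between calls to the robot, and variables do not carry over. Pictures are saved under pics/ and viewed, and the job is handed in when it is done.

Besides the shell and the picture viewer there is one more tool, called after "Call:" as name(argument=value, ...), one argument or row to a line, values as JSON. servo_tool: Moves the arm, as the interface text tells. Its arguments: {"type":"object","properties":{"increments":{"type":"array"},"force":{"type":"number"}},"required":["increments"]}

```bash
mkdir -p pics; cat > h.py <<'E'
import numpy as np, cv2
from station import arm
def ray(cal,u,v):
    K=np.array(cal["K"]);k1=cal["k1"];R=np.array(cal["R"]);t=np.array(cal["t"])
    d=np.array([(u-K[0,2])/K[0,0],(v-K[1,2])/K[1,1]])
    x=d.copy()
    for _ in range(30): x=d/(1+k1*(x@x))
    return -R.T@t, R.T@np.array([x[0],x[1],1.])
def onz(cal,u,v,z):
    c,d=ray(cal,u,v); return c+d*(z-c[2])/d[2]
def proj(cal,X):
    K=np.array(cal["K"]);R=np.array(cal["R"]);t=np.array(cal["t"])
    p=R@np.array(X)+t; s=p[:2]/p[2]; s=s*(1+cal["k1"]*(s@s))
    return K[0,0]*s[0]+K[0,2],K[1,1]*s[1]+K[1,2]
E
python3 - <<'E'
from h import *
s=arm.read_state();print(s)
for n in ["side","top","wrist"]:
    c=arm.get_calibration(n);print(n,c)
    cv2.imwrite(f"pics/{n}0.png",arm.camera(n))
E
```

```text
{'time': 0.0, 'q': array([ 1.15288501e+00,  2.45783308e-01,  1.55899148e+00, -1.66601722e-06,
        1.33867185e+00, -1.74128899e-01]), 'qvel': array([-2.52651521e-04, -1.10013738e-03, -1.85274440e-03,  9.57476647e-04,
       -2.23056921e-03,  9.14501276e-05]), 'joint_torque': array([-2.33188999e-03, -4.15830553e+01, -3.14602125e+01,  6.83528627e-02,
        3.32099560e-02, -1.37985635e-04]), 'eef_pos': array([0.15666507, 0.63023354, 0.20437714]), 'tool_rot': array([-3.13976643e+00, -3.19606787e-04,  2.89781032e+00]), 'wrist_force': array([-0.42560506, -0.86978599, -0.5699867 ]), 'ft_torque': array([-0.01256108, -0.00031451, -0.04916432]), 'gripper_width': 0.09420544274049103}
side {'K': array([[451.20295864,   0.        , 258.51907852],
       [  0.        , 451.20295864, 186.61791684],
       [  0.        ,   0.        ,   1.        ]]), 'k1': 0.0024770912245196675, 'R': array([[-0.92460644, -0.38042386,  0.01950947],
       [-0.23622981,  0.53246369, -0.81282095],
       [ 0.29882839, -0.7561482 , -0.58218681]]), 't': array([0.47575706, 0.24001298, 1.64688579])}
top {'K': array([[350.34494118,   0.        , 249.79629863],
       [  0.        , 350.34494118, 196.29234801],
       [  0.        ,   0.        ,   1.        ]]), 'k1': -0.09767215113063821, 'R': array([[-0.00624048, -0.99992005, -0.0109978 ],
       [-0.99653199,  0.00713118, -0.08290445],
       [ 0.08297625,  0.01044229, -0.99649681]]), 't': array([0.02262803, 0.52380332, 1.23770977])}
wrist {'K': array([[296.56958942,   0.        , 256.36606564],
       [  0.        , 296.56958942, 194.63267944],
       [  0.        ,   0.        ,   1.        ]]), 'k1': 0.002815902702478153, 'R': array([[ 0.24226295,  0.97020981, -0.00125654],
       [ 0.93449121, -0.23299538,  0.26914556],
       [ 0.2608349 , -0.06637823, -0.96309869]]), 't': array([-0.64828632, -0.02883519,  0.39178846])}
```

View pics/side0.png

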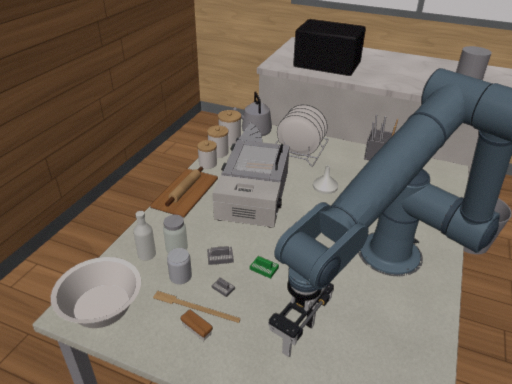

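View pics/top0.png

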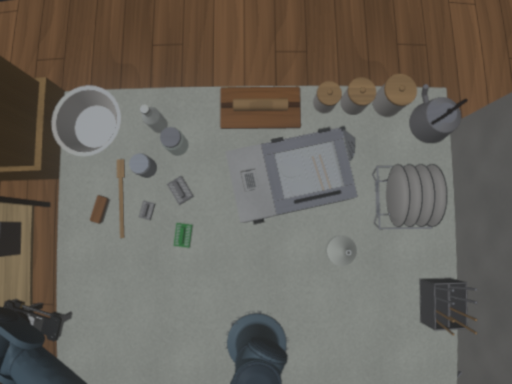

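View pics/wrist0.png

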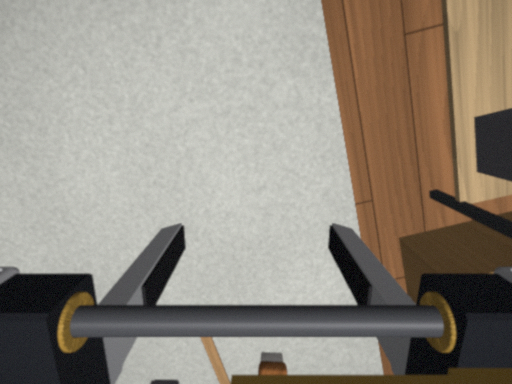

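```bash
python3 - <<'E'
from h import *
a=cv2.imread("pics/top0.png")
cv2.imwrite("pics/t1.png",cv2.resize(a[120:260,90:370],None,fx=2.8,fy=2.8,interpolation=cv2.INTER_CUBIC))
b=cv2.imread("pics/side0.png")
cv2.imwrite("pics/s1.png",cv2.resize(b[230:350,140:300],None,fx=5,fy=5,interpolation=cv2.INTER_CUBIC))
cv2.imwrite("pics/s2.png",cv2.resize(b[125:235,200:350],None,fx=5,fy=5,interpolation=cv2.INTER_CUBIC))
E
```

```text
(no output)
```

View pics/t1.png

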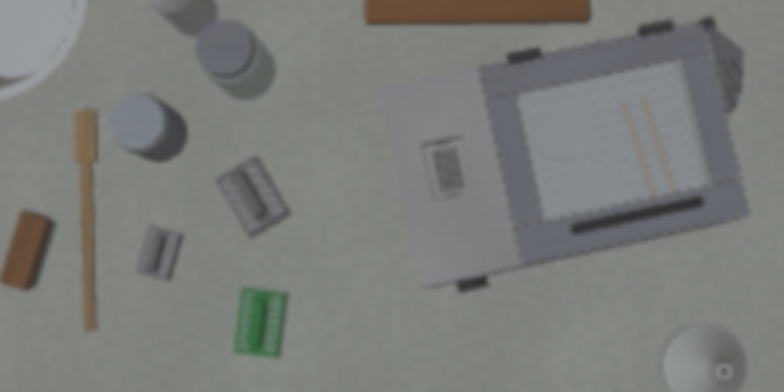

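View pics/s1.png

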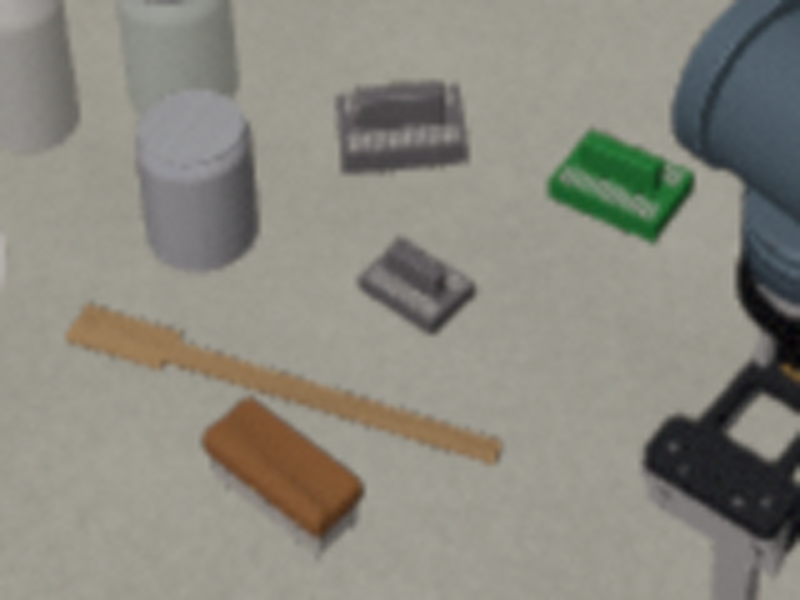

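View pics/s2.png

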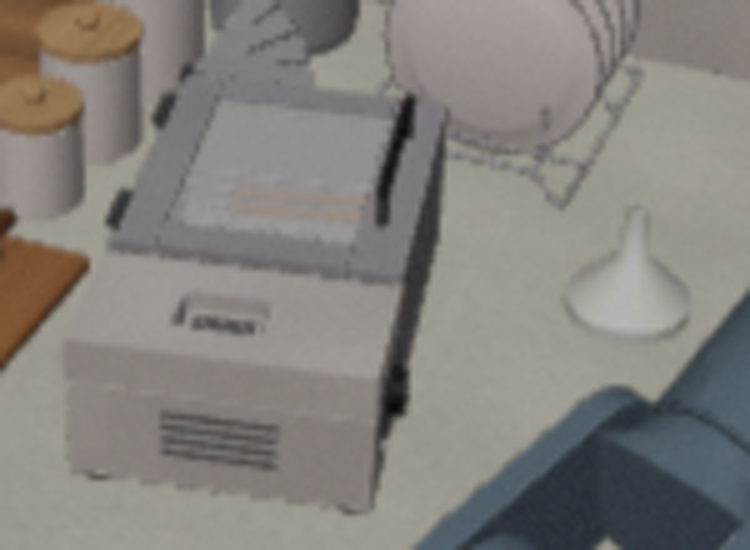

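```bash
python3 - <<'E'
from h import *
c=arm.get_calibration("top")
def P(x,y,z): return onz(c,90+(x+.5)/2.8-.5,120+(y+.5)/2.8-.5,z)
for n,l,z in [("small",[(152,226),(183,235),(170,279),(138,269)],.018),("smallrib",[(162,234),(152,266)],.038),("big",[(258,157),(290,214),(250,236),(217,179)],.018),("green",[(240,289),(287,292),(278,356),(235,352)],.018),("deck",[(422,287),(384,88),(480,66),(520,262)],.14),("lidfront",[(520,262),(747,213)],.147),("bar",[(573,229),(703,201)],.187),("recess",[(422,143),(460,137),(466,193),(433,198)],.14),("tin",[(140,125)],.1),("jar",[(226,48)],.13),("stick",[(85,110),(90,330)],.007),("funnel",[(725,371)],.105)]:
    print(n,[np.round(P(*p,z)[:2],3).tolist() for p in l])
# side view
cs=arm.get_calibration("side")
for n,l,z in [("small",[(400,238),(475,290),(432,332),(358,283)],.018)]:
    print(n,[np.round(onz(cs,140+p[0]/5,230+p[1]/5,z)[:2],3).tolist() for p in l])
E
```

```text
small [[0.512, 0.405], [0.5, 0.364], [0.443, 0.38], [0.456, 0.423]]
smallrib [[0.5, 0.386], [0.459, 0.398]]
big [[0.601, 0.267], [0.526, 0.224], [0.498, 0.276], [0.573, 0.32]]
green [[0.43, 0.288], [0.426, 0.227], [0.344, 0.239], [0.349, 0.294]]
deck [[0.43, 0.049], [0.664, 0.093], [0.69, -0.021], [0.458, -0.065]]
lidfront [[0.458, -0.064], [0.513, -0.33]]
bar [[0.493, -0.121], [0.523, -0.268]]
recess [[0.598, 0.048], [0.605, 0.004], [0.539, -0.003], [0.534, 0.036]]
tin [[0.631, 0.397]]
jar [[0.718, 0.284]]
stick [[0.669, 0.504], [0.377, 0.49]]
funnel [[0.328, -0.31]]
small [[0.502, 0.37], [0.437, 0.391], [0.447, 0.434], [0.509, 0.416]]
```

```bash
cat >> h.py <<'E'
from scipy.spatial.transform import Rotation as Ro
def toR(rpy): return Ro.from_euler('xyz',rpy)
def inc(pos,rpy,cur=None):
    s=arm.read_state()
    R=toR(s["tool_rot"]) if cur is None else toR(cur[1]); p=s["eef_pos"] if cur is None else np.array(cur[0])
    d=R.inv().apply(np.array(pos)-p)*1000; w=(R.inv()*toR(rpy)).as_rotvec()
    print("d",np.round(d,1),"w",np.round(w,3))
E
python3 - <<'E'
from h import *
c=arm.get_calibration("wrist")
print(-np.array(c["R"]).T@c["t"], arm.read_state()["eef_pos"], proj(c,arm.read_state()["eef_pos"]))
# world point 30mm lower
inc([0.476,0.394,0.25],[np.pi,0,2.862])
E
```

```text
[0.08182531 0.64829674 0.38441484] [0.15672345 0.63035401 0.20462416] (np.float64(257.7719806420232), np.float64(234.05966482902775))
d [-366.9 -152.4  -45.2] w [-0.001 -0.     0.036]
```

Call:
servo_tool(
  increments=[
    {"dx": -60, "dy": -25, "dz": -8, "grip": 1},
    {"dx": -120, "dy": -50, "dz": -16},
    {"dx": -180, "dy": -75, "dz": -24},
    {"dx": -240, "dy": -100, "dz": -32, "wz": 0.02},
    {"dx": -300, "dy": -125, "dz": -40, "wz": 0.036},
  ],
)

```text
invalid input
```

Call:
servo_tool(
  increments=[
    {"dx": -55, "dy": -22, "dz": -4},
    {"dx": -67, "dy": -27, "dz": -5},
    {"dx": -67, "dy": -27, "dz": -5},
    {"dx": -67, "dy": -27, "dz": -5},
  ],
)

```text
invalid input
```

```bash
python3 - <<'E'
from h import *
s=arm.read_state();print(s["time"],s["eef_pos"],s["tool_rot"])
c=arm.get_calibration("wrist");np.save("c1.npy",c,allow_pickle=True)
cv2.imwrite("pics/w1.png",arm.camera("wrist"));print(proj(c,[.476,.394,.018]))
E
```

```text
0.15 [0.15672345 0.63035401 0.20462416] [-3.14015476e+00 -2.30892681e-04  2.89778061e+00]
(np.float64(161.5367417196822), np.float64(401.42908523416054))
```

View pics/w1.png

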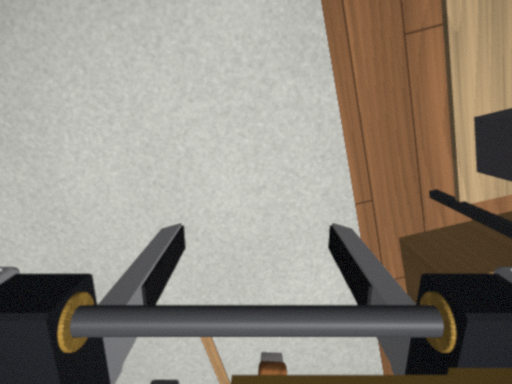

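Call:
servo_tool(
  increments=[
    {"wx": 0, "wy": 0, "wz": 0, "dx": -60, "dy": -25, "dz": -8, "grip": 1},
    {"wx": 0, "wy": 0, "wz": 0, "dx": -120, "dy": -50, "dz": -16, "grip": 1},
    {"wx": 0, "wy": 0, "wz": 0, "dx": -175, "dy": -73, "dz": -24, "grip": 1},
    {"wx": 0, "wy": 0, "wz": 0.02, "dx": -232, "dy": -97, "dz": -32, "grip": 1},
    {"wx": 0, "wy": 0, "wz": 0.036, "dx": -290, "dy": -120, "dz": -40, "grip": 1},
  ],
)

```text
time: 0.82
eef_pos: [0.4075, 0.4451, 0.2452]
tool_rot: [3.142, -0.0, 2.861]
wrist_force: [0.5, -0.5, -0.2]
gripper_width: 0.094
```

Call:
servo_tool(
  increments=[
    {"wx": 0, "wy": 0, "wz": 0, "dx": -50, "dy": -20, "dz": 0, "grip": 1},
    {"wx": 0, "wy": 0, "wz": 0, "dx": -77, "dy": -32, "dz": 0, "grip": 1},
    {"wx": 0, "wy": 0, "wz": 0, "dx": -77, "dy": -32, "dz": 0, "grip": 1},
    {"wx": 0, "wy": 0, "wz": 0, "dx": -77, "dy": -32, "dz": 0, "grip": 1},
  ],
)

```text
time: 1.32
eef_pos: [0.4707, 0.395, 0.2448]
tool_rot: [-3.141, -0.001, 2.862]
wrist_force: [0.9, 0.0, 0.2]
gripper_width: 0.0942
```

```bash
python3 - <<'E'
from h import *
s=arm.read_state();print(s["time"],s["eef_pos"],s["tool_rot"])
c=arm.get_calibration("wrist");np.save("c1.npy",c,allow_pickle=True)
cv2.imwrite("pics/w2.png",arm.camera("wrist"));print(proj(c,[.476,.394,.018]))
E
```

```text
1.325 [0.47065779 0.39504777 0.24475393] [-3.14145234e+00 -6.11281815e-04  2.86237550e+00]
(np.float64(257.2896229725881), np.float64(173.12988716005552))
```

View pics/w2.png

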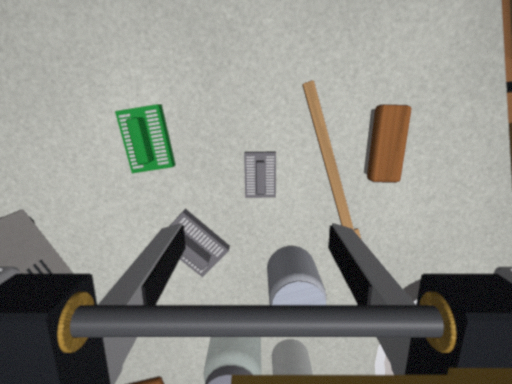

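```bash
python3 - <<'E'
from h import *
a=cv2.imread("pics/w2.png");c=np.load("c1.npy",allow_pickle=True).item()
x0,y0=220,130
r=a[y0:y0+90,x0:x0+80]
g=cv2.cvtColor(r,cv2.COLOR_BGR2GRAY)
m=(g<135).astype(np.uint8)*255
m=cv2.morphologyEx(m,cv2.MORPH_CLOSE,np.ones((5,5)))
cs,_=cv2.findContours(m,0,2);k=max(cs,key=cv2.contourArea)
rc=cv2.minAreaRect(k);bx=cv2.boxPoints(rc)+[x0,y0];print(rc,bx)
for z in (.018,.009): 
  P=np.array([onz(c,*b,z)[:2] for b in bx]);print(z,P.mean(0),np.linalg.norm(P[1]-P[0]),np.linalg.norm(P[2]-P[1]),[np.degrees(np.arctan2(*(P[i+1]-P[i])[::-1])) for i in (0,1)])
cv2.imwrite("pics/w2c.png",cv2.resize(np.hstack([r,cv2.cvtColor(m,8)]),None,fx=5,fy=5,interpolation=2))
E
```

```text
((39.5, 43.5), (45.0, 31.0), 90.0) [[244. 151.]
 [275. 151.]
 [275. 196.]
 [244. 196.]]
0.018 [0.47799841 0.39663727] 0.04237882904354644 0.06395977650001192 [np.float64(73.94230601361187), np.float64(-15.086249603996427)]
0.009 [0.47980205 0.39622171] 0.04331695110575429 0.06537562679089386 [np.float64(73.94230601361183), np.float64(-15.08624960399646)]
```

View pics/w2c.png

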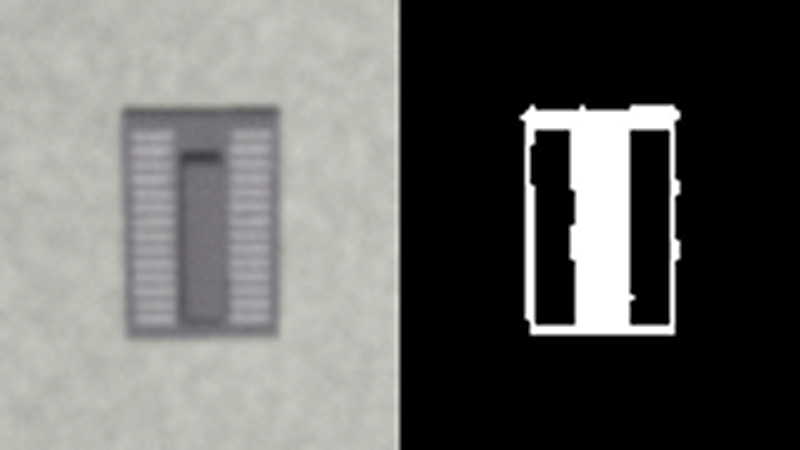

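```bash
python3 - <<'E'
from h import *
print(arm.read_state()["eef_pos"])
inc([0.478,0.3965,0.023],[np.pi,0,2.867])
E
```

```text
[0.47043697 0.39532753 0.24482054]
d [ -7.1   3.2 221.8] w [-0.    -0.001 -0.004]
```

Call:
servo_tool(
  increments=[
    {"wx": 0, "wy": 0, "wz": -0.004, "dx": -7, "dy": 3, "dz": 50, "grip": 1},
    {"wx": 0, "wy": 0, "wz": -0.004, "dx": -7, "dy": 3, "dz": 100, "grip": 0.7},
    {"wx": 0, "wy": 0, "wz": -0.004, "dx": -7, "dy": 3, "dz": 150, "grip": 0.6},
    {"wx": 0, "wy": 0, "wz": -0.004, "dx": -7, "dy": 3, "dz": 160, "grip": 0.6},
    {"wx": 0, "wy": 0, "wz": -0.004, "dx": -7, "dy": 3, "dz": 160, "grip": 0.6},
  ],
)

```text
time: 2.0
eef_pos: [0.4787, 0.3963, 0.0857]
tool_rot: [3.141, 0.0, 2.867]
wrist_force: [0.2, -0.1, 0.2]
gripper_width: 0.0583
```

```bash
python3 - <<'E'
from h import *
s=arm.read_state();print(s["time"],s["eef_pos"],s["tool_rot"])
c=arm.get_calibration("wrist");np.save("c1.npy",c,allow_pickle=True)
cv2.imwrite("pics/w3.png",arm.camera("wrist"));print(proj(c,[.478,.3965,.038]))
E
```

```text
2.0 [0.47872464 0.3963387  0.08569426] [3.14123117e+00 2.51409829e-04 2.86695616e+00]
(np.float64(257.35452382943294), np.float64(209.66010022215502))
```

View pics/w3.png

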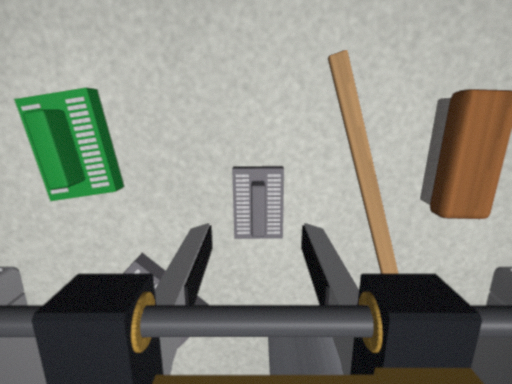

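Call:
servo_tool(
  increments=[
    {"wx": 0, "wy": 0, "wz": 0, "dx": 0, "dy": 0, "dz": 35, "grip": 0.6},
    {"wx": 0, "wy": 0, "wz": 0, "dx": 0, "dy": 0, "dz": 62, "grip": 0.6},
    {"wx": 0, "wy": 0, "wz": 0, "dx": 0, "dy": 0, "dz": 63, "grip": 0.6},
    {"wx": 0, "wy": 0, "wz": 0, "dx": 0, "dy": 0, "dz": 63, "grip": 0.3},
    {"wx": 0, "wy": 0, "wz": 0, "dx": 0, "dy": 0, "dz": 63, "grip": 0},
  ],
  force=30,
)

```text
time: 2.68
eef_pos: [0.4803, 0.3964, 0.0243]
tool_rot: [3.139, 0.003, 2.866]
wrist_force: [0.5, -0.0, -0.2]
gripper_width: 0.0403
```

Call:
servo_tool(
  increments=[
    {"wx": 0, "wy": 0, "wz": 0, "dx": 0, "dy": 0, "dz": 0, "grip": 0},
    {"wx": 0, "wy": 0, "wz": 0, "dx": 0, "dy": 0, "dz": 0, "grip": 0},
    {"wx": 0, "wy": 0, "wz": 0, "dx": 0, "dy": 0, "dz": 0, "grip": 0},
  ],
)

```text
time: 3.05
eef_pos: [0.4791, 0.3956, 0.0222]
tool_rot: [3.141, 0.0, 2.866]
wrist_force: [0.8, -0.1, 1.6]
gripper_width: 0.0116
```

Call:
servo_tool(
  increments=[
    {"wx": 0, "wy": 0, "wz": 0, "dx": 0, "dy": 0, "dz": -40, "grip": 0},
    {"wx": 0, "wy": 0, "wz": 0, "dx": 0, "dy": 0, "dz": -90, "grip": 0},
    {"wx": 0, "wy": 0, "wz": 0, "dx": 0, "dy": 0, "dz": -150, "grip": 0},
    {"wx": 0, "wy": 0, "wz": 0, "dx": 0, "dy": 0, "dz": -205, "grip": 0},
    {"wx": 0, "wy": 0, "wz": 0, "dx": 0, "dy": 0, "dz": -205, "grip": 0},
  ],
)

```text
time: 3.68
eef_pos: [0.4815, 0.397, 0.2332]
tool_rot: [3.134, 0.008, 2.866]
wrist_force: [0.6, -0.5, -1.4]
gripper_width: 0.0118
```

```bash
python3 - <<'E'
from h import *
s=arm.read_state();print(s["time"],s["eef_pos"],s["tool_rot"],s["gripper_width"],s["wrist_force"])
c=arm.get_calibration("wrist");np.save("c1.npy",c,allow_pickle=True)
cv2.imwrite("pics/w4.png",arm.camera("wrist"))
b=arm.camera("side");cv2.imwrite("pics/s4.png",b)
# approx recess
th=.2;o=np.array([.5685,.021]);yaw=np.pi+th
inc([o[0],o[1],.24],[np.pi,0,yaw])
E
```

```text
3.675 [0.48149841 0.39703041 0.23321212] [3.13395736 0.00764779 2.8658555 ] 0.01176234092882088 [ 0.60580908 -0.45429278 -1.38105729]
d [-188.3 -335.8  -13.3] w [-0.    -0.    -0.476]
```

View pics/w4.png

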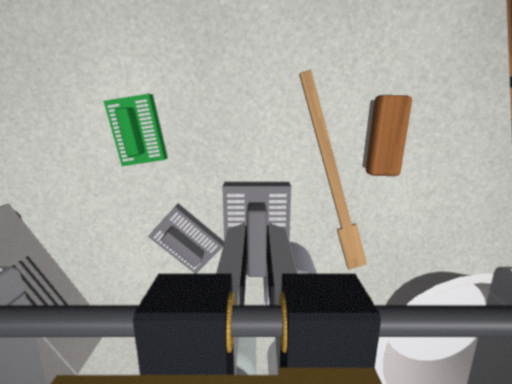

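```bash
python3 - <<'E'
from h import *
print(arm.read_state()["eef_pos"])
inc([.490,.005,.27],[np.pi,0,np.pi+.2],([.479,.396,.2275],[np.pi,0,2.866]))
E
```

```text
[0.47871325 0.39537313 0.22661505]
d [-117.  -373.3  -42.5] w [-0.     0.    -0.476]
```

Call:
servo_tool(
  increments=[
    {"wx": 0, "wy": 0, "wz": -0.06, "dx": -14, "dy": -45, "dz": -8, "grip": 0},
    {"wx": 0, "wy": 0, "wz": -0.14, "dx": -30, "dy": -97, "dz": -16, "grip": 0},
    {"wx": 0, "wy": 0, "wz": -0.22, "dx": -47, "dy": -150, "dz": -24, "grip": 0},
    {"wx": 0, "wy": 0, "wz": -0.3, "dx": -64, "dy": -203, "dz": -32, "grip": 0},
    {"wx": 0, "wy": 0, "wz": -0.38, "dx": -80, "dy": -256, "dz": -42, "grip": 0},
  ],
)

```text
time: 4.4
eef_pos: [0.4846, 0.1257, 0.2661]
tool_rot: [3.141, -0.005, -3.035]
wrist_force: [0.2, -0.3, -0.5]
gripper_width: 0.0116
```

```bash
python3 - <<'E'
from h import *
print(arm.read_state()["eef_pos"])
R=toR([np.pi,0,2.866]);p=np.array([.479,.396,.2275])+R.apply([-.08,-.256,-.042])
inc([.490,.005,.27],[np.pi,0,np.pi+.2],(p,(R*Ro.from_rotvec([0,0,-.38])).as_euler('xyz')))
E
```

```text
[0.48462197 0.12567138 0.2661074 ]
d [   9.1 -122.6   -0.5] w [ 0.     0.    -0.096]
```

Call:
servo_tool(
  increments=[
    {"wx": 0, "wy": 0, "wz": -0.05, "dx": 4, "dy": -50, "dz": 0, "grip": 0},
    {"wx": 0, "wy": 0, "wz": -0.096, "dx": 8, "dy": -100, "dz": 0, "grip": 0},
    {"wx": 0, "wy": 0, "wz": -0.096, "dx": 9, "dy": -122, "dz": 0, "grip": 0},
    {"wx": 0, "wy": 0, "wz": -0.096, "dx": 9, "dy": -122, "dz": 0, "grip": 0},
    {"wx": 0, "wy": 0, "wz": -0.096, "dx": 9, "dy": -122, "dz": 0, "grip": 0},
  ],
)

```text
time: 5.03
eef_pos: [0.4893, 0.0059, 0.2674]
tool_rot: [3.14, -0.003, -2.941]
wrist_force: [-0.3, 0.2, -0.9]
gripper_width: 0.0117
```

```bash
python3 - <<'E'
from h import *
s=arm.read_state();print(s["time"],s["eef_pos"],s["tool_rot"])
c=arm.get_calibration("wrist");np.save("c5.npy",c,allow_pickle=True)
cv2.imwrite("pics/w5.png",arm.camera("wrist"));print(proj(c,[.5685,.021,.14]),proj(c,s["eef_pos"]))
E
```

```text
5.025 [0.48927938 0.00588952 0.267412  ] [ 3.14011554e+00 -2.53496483e-03 -2.94097598e+00]
(np.float64(256.61938685112455), np.float64(255.92579159906057)) (np.float64(258.57866211538266), np.float64(234.75897552765872))
```

View pics/w5.png

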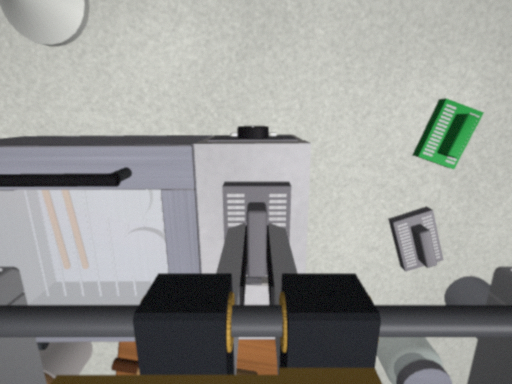

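Call:
servo_tool(
  increments=[
    {"wx": 0, "wy": 0, "wz": 0, "dx": -50, "dy": 0, "dz": 0, "grip": 0},
    {"wx": 0, "wy": 0, "wz": 0, "dx": -100, "dy": 0, "dz": 0, "grip": 0},
    {"wx": 0, "wy": 0, "wz": 0, "dx": -150, "dy": 0, "dz": 0, "grip": 0},
    {"wx": 0, "wy": 0, "wz": 0, "dx": -150, "dy": 0, "dz": 0, "grip": 0},
    {"wx": 0, "wy": 0, "wz": 0, "dx": -150, "dy": 0, "dz": 0, "grip": 0},
  ],
)

```text
time: 5.7
eef_pos: [0.6363, 0.036, 0.2684]
tool_rot: [3.141, -0.001, -2.94]
wrist_force: [-0.7, 0.1, -1.1]
gripper_width: 0.0123
```

```bash
python3 - <<'E'
from h import *
s=arm.read_state();print(s["time"],s["eef_pos"],s["tool_rot"])
c=arm.get_calibration("wrist");np.save("c6.npy",c,allow_pickle=True)
a=arm.camera("wrist");cv2.imwrite("pics/w6.png",a);print(proj(c,[.5685,.021,.14]))
np.save("p6.npy",s["eef_pos"]);
cv2.imwrite("pics/w6c.png",cv2.resize(a[50:250,160:340],None,fx=3,fy=3,interpolation=2))
E
```

```text
5.7 [0.63630784 0.03595447 0.26836994] [ 3.14120892e+00 -1.35330114e-03 -2.93993706e+00]
(np.float64(256.57277021063487), np.float64(120.17964161218539))
```

View pics/w6.png

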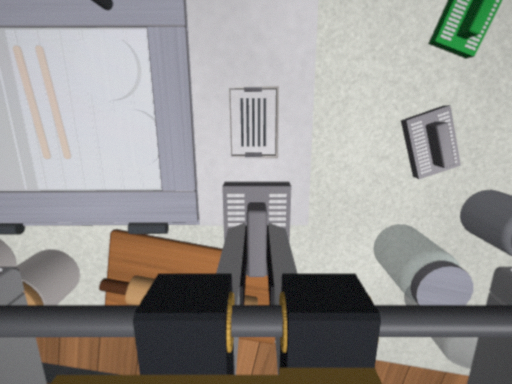

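View pics/w6c.png

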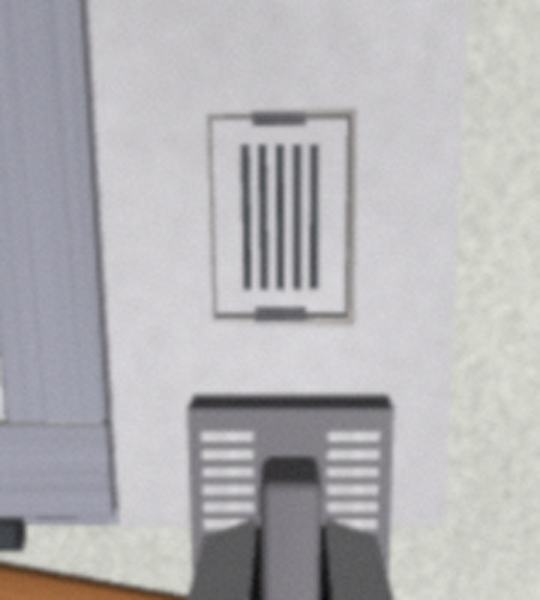

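```bash
python3 - <<'E'
from h import *
c=np.load("c6.npy",allow_pickle=True).item();p=np.load("p6.npy")
f=lambda x,y,z: onz(c,160+(x+.5)/3-.5,50+(y+.5)/3-.5,z)
for z in (.14,.138):
  P=np.array([f(*q,z)[:2] for q in [(208,114),(355,110),(354,322),(214,320)]])
  print(z,P.round(4).tolist(),P.mean(0),[np.linalg.norm(P[(i+1)%4]-P[i]).round(4) for i in range(4)],[np.degrees(np.arctan2(*(P[(i+1)%4]-P[i])[::-1])).round(1) for i in range(4)])
  # floor slots
Q=np.array([f(*q,.122)[:2] for q in [(245,146),(313,146),(313,290),(246,290)]]);print("slots@floor",Q.mean(0),np.degrees(np.arctan2(*(Q[1]-Q[2])[::-1])))
Q=np.array([f(*q,.14)[:2] for q in [(279,117),(281,314)]]);print("clips@.14",Q.mean(0),Q)
# deck corners: back edge corner, lid gap
Q=np.array([f(*q,.14)[:2] for q in [(90,0),(118,520)]]);print("gap dir",np.degrees(np.arctan2(*(Q[0]-Q[1])[::-1])))
# filter top frame: z=tcp-? rib foot; frame top ~ tcp z -.004
zt=p[2]-.0045
Q=np.array([f(*q,zt)[:2] for q in [(189,407),(392,407)]]);m=Q.mean(0)
print("frame edge",Q,np.linalg.norm(Q[1]-Q[0]),np.degrees(np.arctan2(*(Q[1]-Q[0])[::-1])))
R=toR(arm.read_state()["tool_rot"]);print("edge mid in tool",R.inv().apply(np.r_[m,zt]-p)*1000)
print(arm.read_state()["eef_pos"],arm.read_state()["tool_rot"])
E
```

```text
0.14 [[0.5436, -0.0116], [0.5328, 0.0351], [0.6006, 0.05], [0.6096, 0.0022]] [0.57165519 0.01891468] [np.float64(0.048), np.float64(0.0694), np.float64(0.0486), np.float64(0.0674)] [np.float64(103.0), np.float64(12.3), np.float64(-79.3), np.float64(-168.2)]
0.138 [[0.5435, -0.0118], [0.5326, 0.0352], [0.6008, 0.0502], [0.6099, 0.0021]] [0.57172547 0.01891445] [np.float64(0.0483), np.float64(0.0698), np.float64(0.0489), np.float64(0.0679)] [np.float64(103.0), np.float64(12.3), np.float64(-79.3), np.float64(-168.2)]
slots@floor [0.57247176 0.01766649] -168.10120249870593
clips@.14 [0.57140204 0.01791726] [[0.53988511 0.01126141]
 [0.60291896 0.02457311]]
gap dir -168.59189165910323
frame edge [[0.60936239 0.00698958]
 [0.60073892 0.04941777]] 0.043295677470177714 101.48879778624827
edge mid in tool [32.17361341 -1.34851094  4.51398961]
[0.63612149 0.03567061 0.26898512] [ 3.14150008e+00 -4.38682297e-04 -2.94040054e+00]
```

```bash
python3 - <<'E'
from h import *
inc([.5717,.0198,.19],[np.pi,0,-2.934])
E
```

```text
d [66.3 -2.7 79. ] w [ 0.    -0.    -0.006]
```

Call:
servo_tool(
  increments=[
    {"wx": 0, "wy": 0, "wz": -0.006, "dx": 35, "dy": -2, "dz": 20, "grip": 0},
    {"wx": 0, "wy": 0, "wz": -0.006, "dx": 66, "dy": -2.7, "dz": 50, "grip": 0},
    {"wx": 0, "wy": 0, "wz": -0.006, "dx": 66, "dy": -2.7, "dz": 79, "grip": 0},
    {"wx": 0, "wy": 0, "wz": -0.006, "dx": 66, "dy": -2.7, "dz": 79, "grip": 0},
    {"wx": 0, "wy": 0, "wz": -0.006, "dx": 66, "dy": -2.7, "dz": 79, "grip": 0},
  ],
)

```text
time: 6.38
eef_pos: [0.5734, 0.0191, 0.1919]
tool_rot: [-3.141, 0.003, -2.935]
wrist_force: [-0.4, -0.3, -0.2]
gripper_width: 0.0118
```

```bash
python3 - <<'E'
from h import *
s=arm.read_state();print(s["time"],s["eef_pos"],s["tool_rot"],s["wrist_force"])
c=arm.get_calibration("wrist")
a=arm.camera("wrist");cv2.imwrite("pics/w7.png",a)
b=arm.camera("side");cv2.imwrite("pics/s7.png",cv2.resize(b[130:240,190:330],None,fx=5,fy=5,interpolation=2))
inc([.5717,.0198,.17],[np.pi,0,-2.934])
E
```

```text
6.375 [0.57339728 0.01910346 0.19189823] [-3.14052739e+00  2.60201300e-03 -2.93533063e+00] [-0.37860049 -0.29139563 -0.16672811]
d [ 2.1  1.2 22.1] w [-0.001  0.003 -0.001]
```

View pics/w7.png

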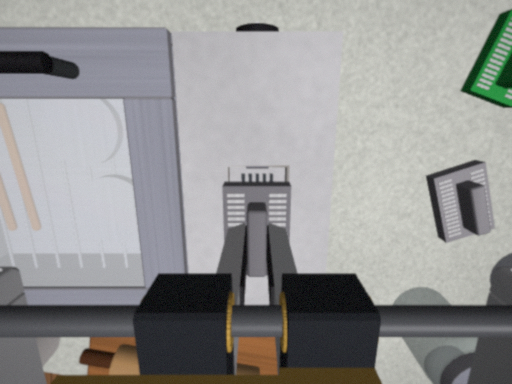

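View pics/s7.png

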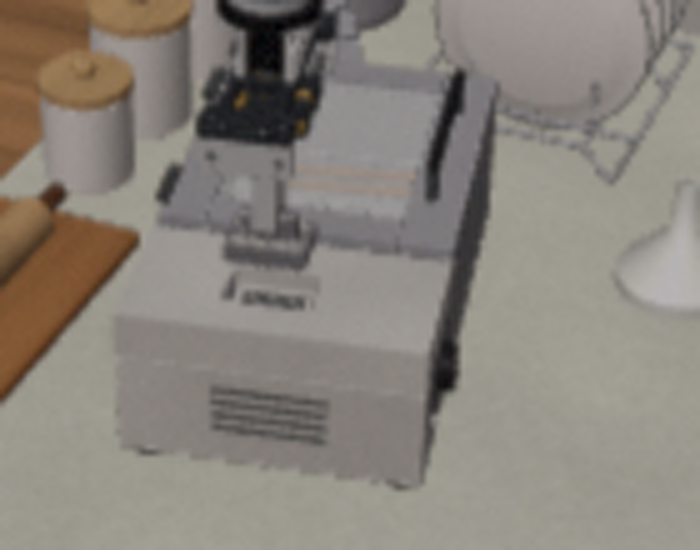

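```bash
python3 - <<'E'
from h import *
s=arm.read_state();p=s["eef_pos"];R=toR(s["tool_rot"]);print(p)
c=arm.get_calibration("wrist");a=cv2.imread("pics/w7.png")
cv2.imwrite("pics/w7c.png",cv2.resize(a[150:230,200:310],None,fx=7,fy=7,interpolation=2))
for u,v,z in [(228,167,.14),(288,166,.14),(223,184,p[2]-.0045),(291,184,p[2]-.0045)]:
  print(R.inv().apply(onz(c,u,v,z)-p)*1000)
E
```

```text
[0.57390053 0.01909452 0.1920745 ]
[ 35.43343236 -23.84798081  51.99192299]
[36.19611031 23.57394178 51.93042329]
[ 33.10757175 -22.74442727   4.42316181]
[33.07559199 20.66830763  4.36918159]
```

View pics/w7c.png

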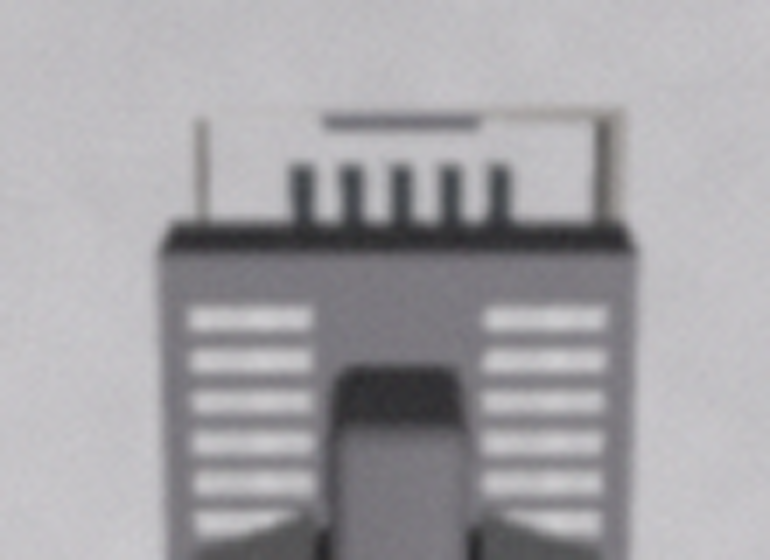

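```bash
python3 - <<'E'
from h import *
s=arm.read_state();p=s["eef_pos"];R=toR(s["tool_rot"])
c=arm.get_calibration("wrist")
f=lambda x,y,z: print(z,R.inv().apply(onz(c,200+(x+.5)/7-.5,150+(y+.5)/7-.5,z)-p)*1000)
f(292,190,.122);f(512,190,.122);f(402,190,.122);f(322,122,.128);f(478,122,.128);f(196,110,.14);f(624,108,.14);f(398,235,p[2]-.0045);f(398,400,p[2]+.0155)
f(202,150,.137);f(610,150,.137)
E
```

```text
0.122 [ 23.68756285 -14.38781952  70.01756495]
0.122 [23.66711132 12.6410947  69.9839584 ]
0.122 [23.67746114 -0.87279123 70.00076057]
0.128 [ 33.23749581 -10.39067837  63.98220585]
0.128 [33.22299338  8.14522398 63.95916065]
0.14 [ 36.80419998 -24.14929164  51.98794277]
0.14 [36.99404888 24.11504829 51.92721377]
0.18757449970776652 [33.65471628 -1.40040343  4.39483375]
0.20757449970776654 [ 24.33806201  -1.42208729 -15.57565229]
0.137 [ 31.63027635 -23.88109829  55.00406615]
0.137 [31.59405129 22.97984287 54.94580379]
```

Call:
servo_tool(
  increments=[
    {"wx": 0, "wy": 0, "wz": 0, "dx": 2.2, "dy": 1, "dz": 10, "grip": 0},
    {"wx": 0, "wy": 0, "wz": 0, "dx": 2.2, "dy": 1, "dz": 20, "grip": 0},
    {"wx": 0, "wy": 0, "wz": 0, "dx": 2.2, "dy": 1, "dz": 24, "grip": 0},
    {"wx": 0, "wy": 0, "wz": 0, "dx": 2.2, "dy": 1, "dz": 24, "grip": 0},
    {"wx": 0, "wy": 0, "wz": 0, "dx": 2.2, "dy": 1, "dz": 24, "grip": 0},
  ],
  force=40,
)

```text
time: 7.1
eef_pos: [0.5707, 0.0197, 0.1662]
tool_rot: [-3.141, 0.0, -2.935]
wrist_force: [-0.5, 0.4, -0.3]
gripper_width: 0.0114
```

```bash
python3 - <<'E'
from h import *
s=arm.read_state();print(s["time"],s["eef_pos"],s["tool_rot"],s["wrist_force"])
a=arm.camera("wrist");b=arm.camera("side")
cv2.imwrite("pics/w8.png",np.hstack([cv2.resize(a[150:230,210:310],None,fx=4,fy=4,interpolation=2),cv2.resize(b[150:230,210:300],None,fx=4,fy=4,interpolation=2)]))
inc([.5717,.0198,.17],[np.pi,0,-2.934])
E
```

```text
7.1 [0.57068106 0.01967773 0.16619451] [-3.14139947e+00  3.87404380e-04 -2.93536048e+00] [-0.54520368  0.42316701 -0.29516869]
d [-1.  -0.1 -3.7] w [-0.     0.001 -0.001]
```

View pics/w8.png

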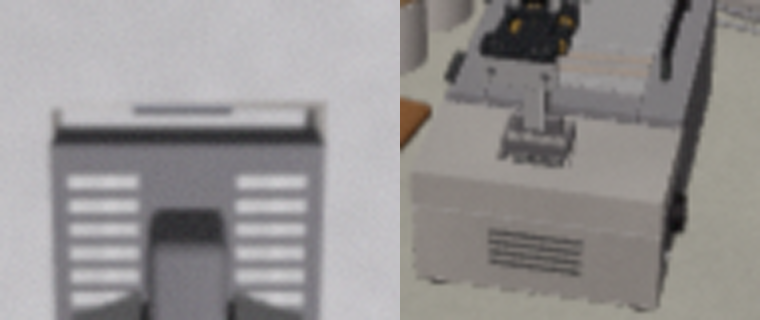

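Call:
servo_tool(
  increments=[
    {"wx": 0, "wy": 0, "wz": 0, "dx": -0.8, "dy": 0.2, "dz": 5, "grip": 0},
    {"wx": 0, "wy": 0, "wz": 0, "dx": -0.8, "dy": 0.2, "dz": 8, "grip": 0},
    {"wx": 0, "wy": 0, "wz": 0, "dx": -0.8, "dy": 0.2, "dz": 10, "grip": 0},
    {"wx": 0, "wy": 0, "wz": 0, "dx": -0.8, "dy": 0.2, "dz": 12, "grip": 0},
    {"wx": 0, "wy": 0, "wz": 0, "dx": -0.8, "dy": 0.2, "dz": 12, "grip": 0},
  ],
)

```text
time: 7.82
eef_pos: [0.5711, 0.0201, 0.1538]
tool_rot: [3.142, -0.0, -2.935]
wrist_force: [0.0, -0.2, 0.4]
gripper_width: 0.012
```

Call:
servo_tool(
  increments=[
    {"wx": 0, "wy": 0, "wz": 0, "dx": 0, "dy": 0, "dz": 2, "grip": 0},
    {"wx": 0, "wy": 0, "wz": 0, "dx": 0, "dy": 0, "dz": 4, "grip": 0},
    {"wx": 0, "wy": 0, "wz": 0, "dx": 0, "dy": 0, "dz": 4, "grip": 0},
  ],
)

```text
time: 8.2
eef_pos: [0.5713, 0.02, 0.15]
tool_rot: [-3.141, 0.0, -2.935]
wrist_force: [0.4, 0.2, -1.3]
gripper_width: 0.0116
```

Call:
servo_tool(
  increments=[
    {"wx": 0, "wy": 0, "wz": 0, "dx": 0, "dy": 0, "dz": 2, "grip": 0},
    {"wx": 0, "wy": 0, "wz": 0, "dx": 0, "dy": 0, "dz": 4, "grip": 0},
    {"wx": 0, "wy": 0, "wz": 0, "dx": 0, "dy": 0, "dz": 5.5, "grip": 0},
    {"wx": 0, "wy": 0, "wz": 0, "dx": 0, "dy": 0, "dz": 5.5, "grip": 0},
  ],
)

```text
time: 8.7
eef_pos: [0.5712, 0.0201, 0.1442]
tool_rot: [-3.142, 0.0, -2.935]
wrist_force: [1.0, -1.1, 0.2]
gripper_width: 0.0117
```

Call:
servo_tool(
  increments=[
    {"wx": 0, "wy": 0, "wz": 0, "dx": 0, "dy": 0, "dz": 1, "grip": 0},
    {"wx": 0, "wy": 0, "wz": 0, "dx": 0, "dy": 0, "dz": 2, "grip": 0},
    {"wx": 0, "wy": 0, "wz": 0, "dx": 0, "dy": 0, "dz": 2, "grip": 0},
  ],
)

```text
time: 9.07
eef_pos: [0.5714, 0.0201, 0.1441]
tool_rot: [-3.141, -0.0, -2.935]
wrist_force: [-3.6, 0.4, 10.0]
gripper_width: 0.0117
```

```bash
python3 - <<'E'
from h import *
s=arm.read_state();print(s["time"],s["eef_pos"],s["tool_rot"],s["wrist_force"])
a=arm.camera("wrist");b=arm.camera("side")
cv2.imwrite("pics/w9.png",np.hstack([cv2.resize(a[150:230,210:310],None,fx=4,fy=4,interpolation=2),cv2.resize(b[150:230,210:300],None,fx=4,fy=4,interpolation=2)]))
E
```

```text
9.075 [0.57135778 0.02006815 0.14410237] [-3.14141367e+00 -5.05693217e-05 -2.93518254e+00] [-3.61296268  0.39717813 10.0081299 ]
```

View pics/w9.png

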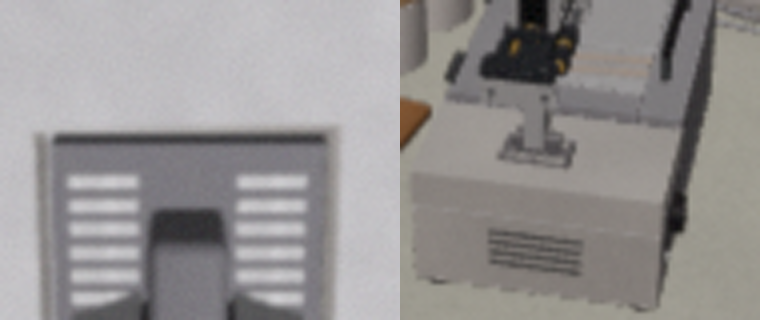

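Call:
servo_tool(
  increments=[
    {"wx": 0, "wy": 0, "wz": 0, "dx": 0, "dy": 0, "dz": 1.5, "grip": 0},
    {"wx": 0, "wy": 0, "wz": 0, "dx": 0, "dy": 0, "dz": 1.5, "grip": 0},
    {"wx": 0, "wy": 0, "wz": 0, "dx": 0, "dy": 0, "dz": 0, "grip": 0},
    {"wx": 0, "wy": 0, "wz": 0, "dx": 0, "dy": 0, "dz": -1.5, "grip": 0.3},
    {"wx": 0, "wy": 0, "wz": 0, "dx": 0, "dy": 0, "dz": -1.5, "grip": 0.3},
  ],
)

```text
time: 9.8
eef_pos: [0.5708, 0.0201, 0.1434]
tool_rot: [3.141, -0.001, -2.935]
wrist_force: [0.2, 0.5, -0.2]
gripper_width: 0.0269
```

Call:
servo_tool(
  increments=[
    {"wx": 0, "wy": 0, "wz": 0, "dx": 0, "dy": 0, "dz": 0, "grip": 0.3},
    {"wx": 0, "wy": 0, "wz": 0, "dx": 0, "dy": 0, "dz": 0, "grip": 0.3},
    {"wx": 0, "wy": 0, "wz": 0, "dx": 0, "dy": 0, "dz": -20, "grip": 0.3},
    {"wx": 0, "wy": 0, "wz": 0, "dx": 0, "dy": 0, "dz": -70, "grip": 0.3},
    {"wx": 0, "wy": 0, "wz": 0, "dx": 0, "dy": 0, "dz": -130, "grip": 0.6},
  ],
)

```text
time: 10.42
eef_pos: [0.5706, 0.0201, 0.2758]
tool_rot: [3.141, -0.001, -2.935]
wrist_force: [0.9, 0.2, 0.6]
gripper_width: 0.0349
```

```bash
python3 - <<'E'
from h import *
s=arm.read_state();print(s["time"],s["eef_pos"],s["tool_rot"],s["wrist_force"])
c=arm.get_calibration("wrist");np.save("c10.npy",c,allow_pickle=True)
a=arm.camera("wrist");b=arm.camera("side");t=arm.camera("top")
cv2.imwrite("pics/w10.png",a);cv2.imwrite("pics/t10.png",t);cv2.imwrite("pics/s10.png",b)
cv2.imwrite("pics/s10c.png",np.hstack([cv2.resize(b[130:230,210:310],None,fx=4,fy=4,interpolation=2),cv2.resize(t[110:230,220:370],None,fx=3.3333,fy=3.33333,interpolation=2)[:400]]))
E
```

```text
10.425 [0.57062323 0.02014506 0.27584867] [ 3.14121266e+00 -9.94240287e-04 -2.93543312e+00] [0.88567344 0.18545384 0.55774031]
```

View pics/w10.png

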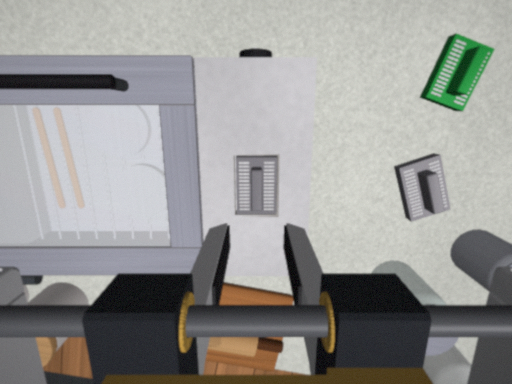

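View pics/s10c.png

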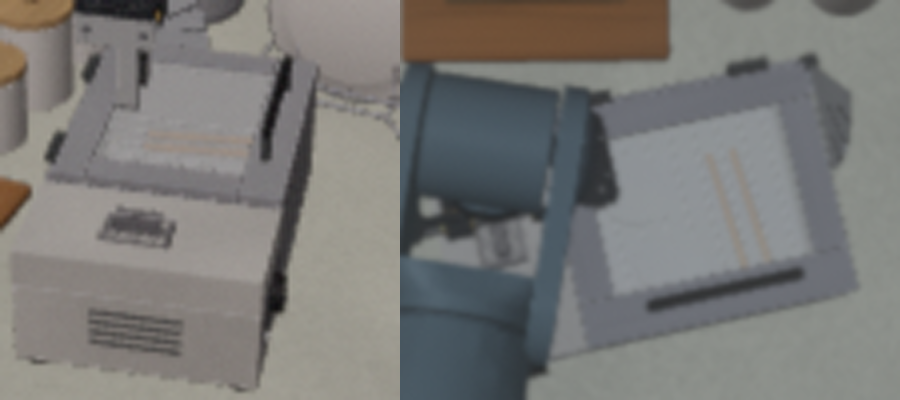

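```bash
python3 - <<'E'
from h import *
b=cv2.imread("pics/s10.png");a=cv2.imread("pics/w10.png")
cv2.imwrite("pics/f10.png",np.hstack([cv2.resize(b[170:200,230:260],(400,400),interpolation=2),cv2.resize(a[145:225,217:297],(400,400),interpolation=2)]))
E
```

```text
(no output)
```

View pics/f10.png

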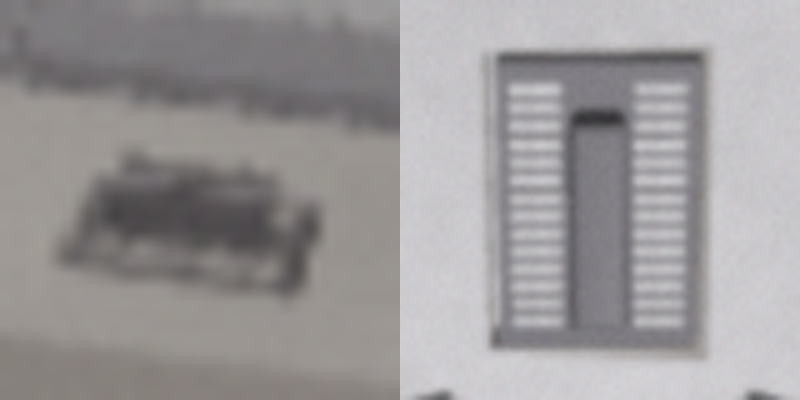

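```bash
python3 - <<'E'
from h import *
s=arm.read_state();print(s["q"].round(3))
for y in (1.777,-1.365): inc([.5105,-.1925,.29],[np.pi,0,y])
E
```

```text
[-0.163  0.007  1.683 -0.     1.442 -1.94 ]
d [ 105.1 -194.9  -10.1] w [0.005 0.01  1.571]
d [ 105.1 -194.9  -10.1] w [-0.01   0.005 -1.57 ]
```

Call:
servo_tool(
  increments=[
    {"wx": 0, "wy": 0, "wz": 0.18, "dx": 15, "dy": -25, "dz": -10, "grip": 0.6},
    {"wx": 0, "wy": 0, "wz": 0.36, "dx": 30, "dy": -55, "dz": -10, "grip": 0.6},
    {"wx": 0, "wy": 0, "wz": 0.54, "dx": 45, "dy": -85, "dz": -10, "grip": 0.6},
    {"wx": 0, "wy": 0, "wz": 0.72, "dx": 60, "dy": -115, "dz": -10, "grip": 0.6},
    {"wx": 0, "wy": 0, "wz": 0.9, "dx": 75, "dy": -140, "dz": -10, "grip": 0.6},
  ],
)

```text
time: 11.2
eef_pos: [0.5255, -0.1332, 0.2831]
tool_rot: [-3.141, -0.002, 2.442]
wrist_force: [0.1, -0.3, -0.3]
gripper_width: 0.0564
```

```bash
python3 - <<'E'
from h import *
R=toR([np.pi,0,-2.935]);p=np.array([.5706,.0201,.2775])+R.apply([.075,-.14,-.010])
inc([.5105,-.1925,.29],[np.pi,0,1.777])
inc([.5105,-.1925,.29],[np.pi,0,1.777],(p,(R*Ro.from_rotvec([0,0,.9])).as_euler('xyz')))
E
```

```text
d [-26.7 -55.1  -7. ] w [-0.001 -0.002  0.665]
d [-26.6 -56.1  -2.5] w [-0.    -0.     0.671]
```

Call:
servo_tool(
  increments=[
    {"wx": 0, "wy": 0, "wz": 0.17, "dx": -8, "dy": -18, "dz": -2, "grip": 0.6},
    {"wx": 0, "wy": 0, "wz": 0.34, "dx": -16, "dy": -36, "dz": -2, "grip": 0.6},
    {"wx": 0, "wy": 0, "wz": 0.51, "dx": -26, "dy": -56, "dz": -2, "grip": 0.6},
    {"wx": 0, "wy": 0, "wz": 0.67, "dx": -26, "dy": -56, "dz": -2, "grip": 0.6},
    {"wx": 0, "wy": 0, "wz": 0.67, "dx": -26, "dy": -56, "dz": -2, "grip": 0.6},
  ],
)

```text
time: 11.82
eef_pos: [0.5101, -0.1919, 0.2851]
tool_rot: [-3.14, -0.001, 1.779]
wrist_force: [-0.7, 0.7, 0.1]
gripper_width: 0.0565
```

```bash
python3 - <<'E'
from h import *
s=arm.read_state();print(s["time"],s["eef_pos"],s["tool_rot"],s["q"])
c=arm.get_calibration("wrist");np.save("c11.npy",c,allow_pickle=True)
a=arm.camera("wrist");cv2.imwrite("pics/w11.png",a);print(proj(c,[.5105,-.1925,.187]))
E
```

```text
11.825 [ 0.51009877 -0.19190974  0.28514831] [-3.14039525e+00 -1.20647534e-03  1.77924757e+00] [-5.67954401e-01 -5.85553385e-02  1.73783931e+00  2.18252947e-05
  1.46400835e+00 -7.76408713e-01]
(np.float64(255.88722506614073), np.float64(194.75058278782018))
```

View pics/w11.png

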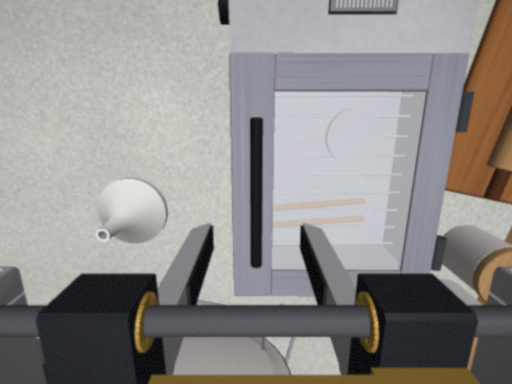

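Call:
servo_tool(
  increments=[
    {"wx": 0, "wy": 0, "wz": 0, "dx": 0, "dy": 1.5, "dz": 40, "grip": 0.5},
    {"wx": 0, "wy": 0, "wz": 0, "dx": 0, "dy": 1.5, "dz": 80, "grip": 0.5},
    {"wx": 0, "wy": 0, "wz": 0, "dx": 0, "dy": 1.5, "dz": 105, "grip": 0.5},
    {"wx": 0, "wy": 0, "wz": 0, "dx": 0, "dy": 1.5, "dz": 115, "grip": 0.5},
    {"wx": 0, "wy": 0, "wz": 0, "dx": 0, "dy": 1.5, "dz": 115, "grip": 0.5},
  ],
  force=40,
)

```text
time: 12.5
eef_pos: [0.512, -0.1914, 0.1708]
tool_rot: [-3.141, -0.0, 1.779]
wrist_force: [-0.1, 0.5, 0.7]
gripper_width: 0.0469
```

```bash
python3 - <<'E'
from h import *
s=arm.read_state();print(s["time"],s["eef_pos"],s["tool_rot"],s["wrist_force"],s["gripper_width"])
a=arm.camera("wrist");b=arm.camera("side")
cv2.imwrite("pics/w12.png",np.hstack([cv2.resize(a[:,:],(512,384)),cv2.resize(b[120:216,220:292],None,fx=4,fy=4,interpolation=2)]))
E
```

```text
12.5 [ 0.51203984 -0.19143676  0.17082894] [-3.14112337e+00 -4.68758011e-04  1.77905303e+00] [-0.07176566  0.50210689  0.74870436] 0.04690015077280626
```

View pics/w12.png

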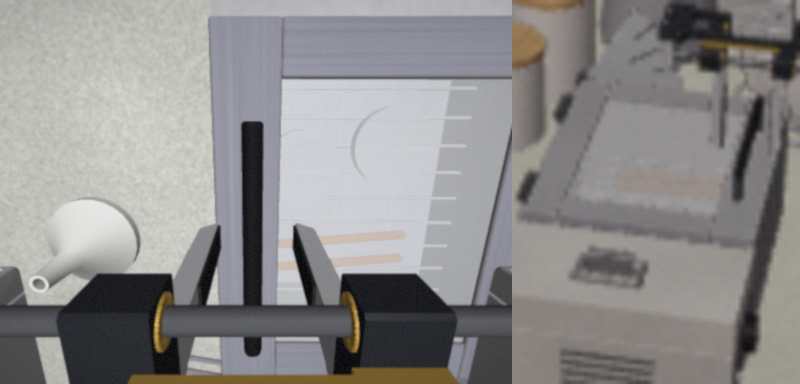

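Call:
servo_tool(
  increments=[
    {"wx": 0, "wy": 0, "wz": 0, "dx": 0, "dy": -1.5, "dz": 0, "grip": 0.3},
    {"wx": 0, "wy": 0, "wz": 0, "dx": 0, "dy": -1.5, "dz": 0, "grip": 0},
    {"wx": 0, "wy": 0, "wz": 0, "dx": 0, "dy": -1.5, "dz": 0, "grip": 0},
    {"wx": 0, "wy": 0, "wz": 0, "dx": 0, "dy": -1.5, "dz": 0, "grip": 0},
    {"wx": 0, "wy": 0, "wz": 0, "dx": 0, "dy": -1.5, "dz": 0, "grip": 0},
  ],
  force=45,
)

```text
time: 13.22
eef_pos: [0.5096, -0.1922, 0.171]
tool_rot: [-3.139, -0.0, 1.778]
wrist_force: [-5.8, -1.3, 2.6]
gripper_width: 0.0106
```

```bash
python3 - <<'E'
from h import *
s=arm.read_state();p0=s["eef_pos"];rpy=s["tool_rot"];R0=toR(rpy);print(s["time"],p0,rpy,s["wrist_force"],s["gripper_width"])
# grasp point = p0 + R*(0,0,-.0165..) ; lid rotation about box y axis through hinge
yaw=.206;ex=np.array([np.cos(yaw),np.sin(yaw),0]);ey=np.array([-np.sin(yaw),np.cos(yaw),0])
a0=np.array([-.205,.040])
bar=.187-p0[2]  # bar above TCP
for th in (.087,.175,.262,.35,.436,.524):
    x=-.205*np.cos(th)+.04*np.sin(th)+.205; z=.205*np.sin(th)+.04*np.cos(th)-.04
    b=p0+[0,0,bar]+ex*x+np.array([0,0,z])
    tilt=th*.6
    Rt=Ro.from_rotvec(ey*tilt)*R0
    pt=b-Rt.apply([0,0,-bar])
    d=R0.inv().apply(pt-p0)*1000;w=(R0.inv()*Rt).as_rotvec();print(th,d.round(1),w.round(3))
E
```

```text
13.225 [ 0.50958249 -0.19224393  0.17095879] [-3.13859063e+00 -2.41045982e-04  1.77806094e+00] [-5.76947131 -1.29013363  2.64490693] 0.010642954697414199
0.087 [  0.    3.3 -17.7] [0.052 0.    0.   ]
0.175 [  0.    8.3 -35.2] [0.105 0.    0.   ]
0.262 [ -0.   14.6 -52. ] [0.157 0.    0.   ]
0.35 [ -0.   22.5 -68.3] [0.21 0.   0.  ]
0.436 [ -0.   31.6 -83.5] [0.262 0.    0.   ]
0.524 [ -0.   42.2 -98.1] [0.314 0.    0.   ]
```

Call:
servo_tool(
  increments=[
    {"wx": 0.026, "wy": 0, "wz": 0, "dx": 0, "dy": 2, "dz": -9, "grip": 0},
    {"wx": 0.052, "wy": 0, "wz": 0, "dx": 0, "dy": 3.5, "dz": -18, "grip": 0},
    {"wx": 0.078, "wy": 0, "wz": 0, "dx": 0, "dy": 6, "dz": -26.5, "grip": 0},
    {"wx": 0.105, "wy": 0, "wz": 0, "dx": 0, "dy": 8.5, "dz": -35, "grip": 0},
    {"wx": 0.105, "wy": 0, "wz": 0, "dx": 0, "dy": 8.5, "dz": -35, "grip": 0},
  ],
  force=50,
)

```text
time: 13.85
eef_pos: [0.5172, -0.1906, 0.205]
tool_rot: [-3.029, -0.001, 1.778]
wrist_force: [-6.9, -4.4, -5.6]
gripper_width: 0.0107
```

```bash
python3 - <<'E'
from h import *
s=arm.read_state();print(s["time"],s["eef_pos"],s["tool_rot"],s["wrist_force"],s["gripper_width"])
b=arm.camera("side")
cv2.imwrite("pics/s13.png",cv2.resize(b[100:230,200:340],None,fx=4,fy=4,interpolation=2))
E
```

```text
13.85 [ 0.51721689 -0.19062122  0.20498815] [-3.02943603e+00 -8.03709014e-04  1.77799951e+00] [-6.86508097 -4.42713801 -5.60233497] 0.010715818057898747
```

View pics/s13.png

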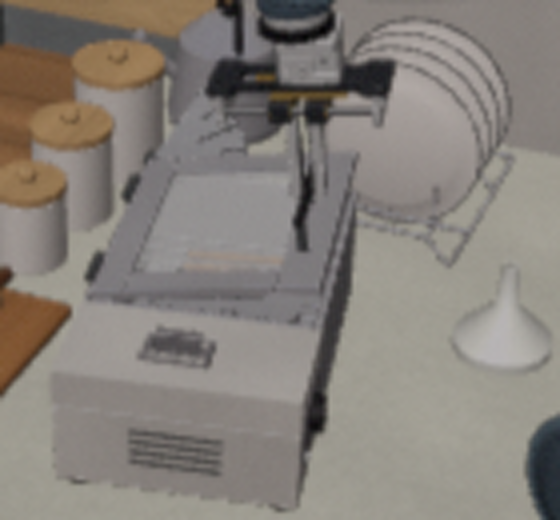

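Call:
servo_tool(
  increments=[
    {"wx": 0.052, "wy": 0, "wz": 0, "dx": 0, "dy": 3.5, "dz": -17.5, "grip": 0},
    {"wx": 0.105, "wy": 0, "wz": 0, "dx": 0, "dy": 9.5, "dz": -34.5, "grip": 0},
    {"wx": 0.157, "wy": 0, "wz": 0, "dx": 0, "dy": 17, "dz": -50.5, "grip": 0},
    {"wx": 0.209, "wy": 0, "wz": 0, "dx": 0, "dy": 26, "dz": -66, "grip": 0},
    {"wx": 0.209, "wy": 0, "wz": 0, "dx": 0, "dy": 26, "dz": -66, "grip": 0},
  ],
)

```text
time: 14.52
eef_pos: [0.5502, -0.1838, 0.2687]
tool_rot: [-2.821, -0.0, 1.777]
wrist_force: [-8.2, -4.1, -3.3]
gripper_width: 0.0105
```

Call:
servo_tool(
  increments=[
    {"wx": 0, "wy": 0, "wz": 0, "dx": 0, "dy": 0, "dz": 0, "grip": 0},
    {"wx": 0, "wy": 0, "wz": 0, "dx": 0, "dy": 0, "dz": 0, "grip": 0},
    {"wx": 0, "wy": 0, "wz": 0, "dx": 0, "dy": 0, "dz": 0, "grip": 0},
  ],
)

```text
time: 14.9
eef_pos: [0.5494, -0.1839, 0.2677]
tool_rot: [-2.821, -0.001, 1.777]
wrist_force: [-5.9, -3.4, -3.7]
gripper_width: 0.0108
```

```bash
python3 - <<'E'
from h import *
s=arm.read_state();p=s["eef_pos"];print(s["time"],p,s["tool_rot"],s["wrist_force"],s["gripper_width"],s["qvel"].round(3))
g=p+toR(s["tool_rot"]).apply([0,0,-.016])
yaw=.206;ex=np.array([np.cos(yaw),np.sin(yaw),0]);ey=np.array([-np.sin(yaw),np.cos(yaw),0])
h=np.array([.5715,.0198,0])+ex*.102+ey*-.195;h[2]=.147
r=g-h;X,Z=-(r@ex),r[2];print("r",np.hypot(X,Z),np.hypot(.205,.04),"th",np.arctan2(Z,X)-np.arctan2(.04,.205))
b=arm.camera("side");t=arm.camera("top");a=arm.camera("wrist");cv2.imwrite("pics/w14.png",a)
cv2.imwrite("pics/s14.png",cv2.resize(b[90:230,200:340],None,fx=4,fy=4,interpolation=2))
cv2.imwrite("pics/t14.png",t);cv2.imwrite("pics/s14f.png",b)
E
```

```text
14.9 [ 0.54942131 -0.18391023  0.26768967] [-2.82144841e+00 -8.01087156e-04  1.77677083e+00] [-5.85301487 -3.36597653 -3.6696833 ] 0.010825786245097588 [ 0.    -0.001  0.001  0.001 -0.002 -0.001]
r 0.21009727016410595 0.20886598574205423 th 0.510591652945096
```

View pics/s14.png

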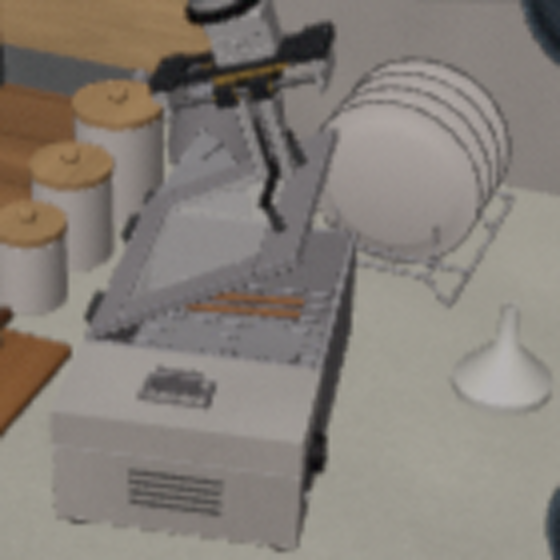

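View pics/t14.png

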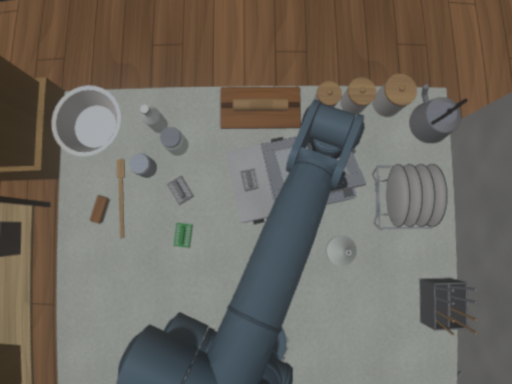

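View pics/w14.png

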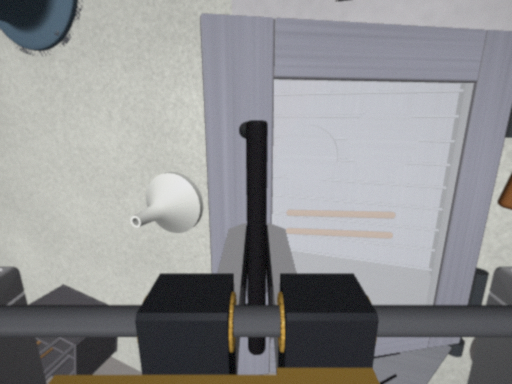

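```bash
python3 - <<'E'
from h import *
cs=arm.get_calibration("side")
yaw=.206;ex=np.array([np.cos(yaw),np.sin(yaw),0]);ey=np.array([-np.sin(yaw),np.cos(yaw),0])
h=np.array([.5715,.0198,0])+ex*.102+ey*-.195;h[2]=.147
for th in (.40,.454,.524,.594,.65):
  o=[]
  for (X,Z,Y) in [(.232,.006,.135),(.232,-.006,.135),(.232,.006,-.135),(.205,.04,.075)]:
    P=h+ey*Y-ex*(X*np.cos(th)-Z*np.sin(th))+np.array([0,0,X*np.sin(th)+Z*np.cos(th)])
    u,v=proj(cs,P);o.append((round((u-200)*4),round((v-90)*4)))
  print(th,o)
E
python3 -c "
import cv2
b=cv2.imread('pics/s14f.png');cv2.imwrite('pics/s14z.png',cv2.resize(b[110:180,230:300],None,fx=8,fy=8,interpolation=2))"
```

```text
0.4 [(301, 277), (306, 288), (340, 144), (273, 222)]
0.454 [(296, 266), (301, 277), (336, 134), (266, 213)]
0.524 [(288, 252), (294, 263), (329, 121), (257, 201)]
0.594 [(279, 239), (286, 249), (321, 109), (247, 190)]
0.65 [(271, 228), (278, 238), (314, 99), (238, 182)]
```

View pics/s14z.png

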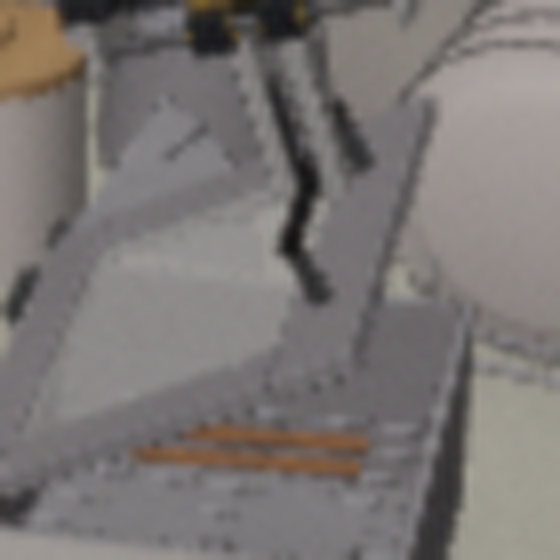

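```bash
python3 - <<'E'
from h import *
cs=arm.get_calibration("side")
yaw=.206;ex=np.array([np.cos(yaw),np.sin(yaw),0]);ey=np.array([-np.sin(yaw),np.cos(yaw),0])
h=np.array([.5715,.0198,0])+ex*.102+ey*-.195;h[2]=.147
def pt(th,X,Z,Y): return h+ey*Y-ex*(X*np.cos(th)-Z*np.sin(th))+np.array([0,0,X*np.sin(th)+Z*np.cos(th)])
b=cv2.imread("pics/side0.png")
z=cv2.resize(b[110:210,210:310],None,fx=6,fy=6,interpolation=2)
b2=cv2.imread("pics/s14f.png");z2=cv2.resize(b2[110:210,210:310],None,fx=6,fy=6,interpolation=2)
for zz,th in((z,0.),(z2,.51)):
  for q in [(.232,.006,.135),(.232,.006,-.135),(.205,.04,.075),(.205,.04,-.075),(.0,.006,.135)]:
    u,v=proj(cs,pt(th,*q));cv2.circle(zz,(int((u-210+.5)*6),int((v-110+.5)*6)),3,(0,0,255),-1)
  u,v=proj(cs,h+ey*.195-ex*.232-[0,0,.007]);cv2.circle(zz,(int((u-210+.5)*6),int((v-110+.5)*6)),3,(0,255,0),-1)
cv2.imwrite("pics/cmp0.png",z);cv2.imwrite("pics/cmp1.png",z2)
E
```

```text
(no output)
```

View pics/cmp0.png

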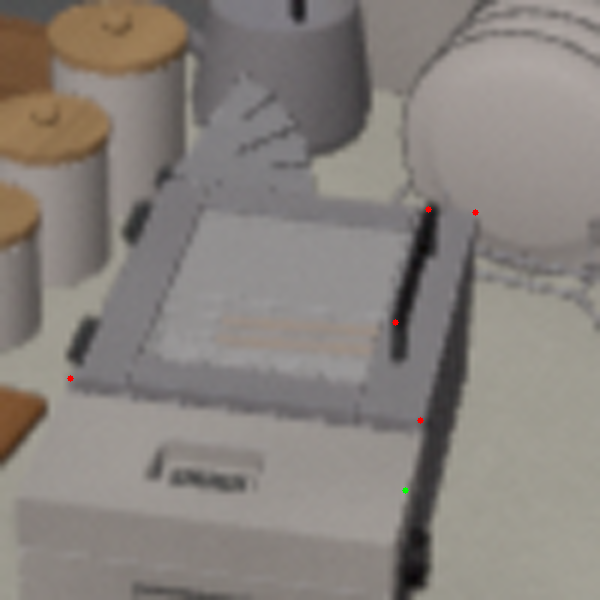

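View pics/cmp1.png

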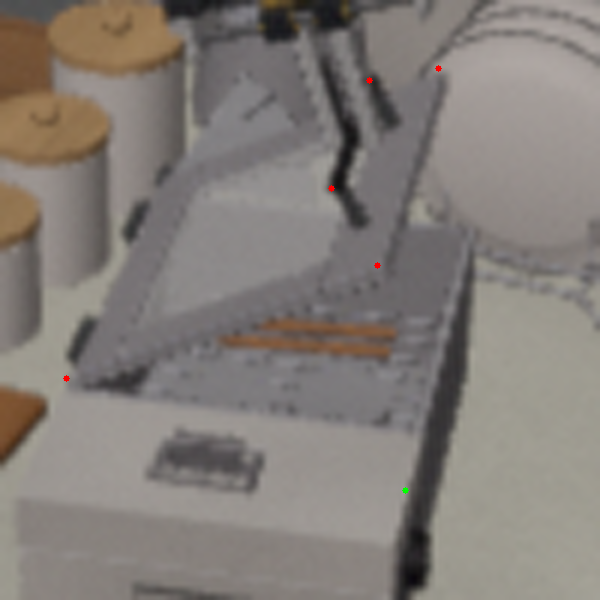

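Call:
servo_tool(
  increments=[
    {"wx": 0, "wy": 0, "wz": 0, "dx": 0, "dy": 0.5, "dz": -2, "grip": 0},
    {"wx": 0, "wy": 0, "wz": 0, "dx": 0, "dy": 1, "dz": -4, "grip": 0},
    {"wx": 0, "wy": 0, "wz": 0, "dx": 0, "dy": 1, "dz": -4, "grip": 0},
    {"wx": 0, "wy": 0, "wz": 0, "dx": 0, "dy": 1, "dz": -4, "grip": 0},
    {"wx": 0, "wy": 0, "wz": 0, "dx": 0, "dy": 1, "dz": -4, "grip": 0},
  ],
)

```text
time: 15.68
eef_pos: [0.5518, -0.1834, 0.2705]
tool_rot: [-2.822, -0.001, 1.777]
wrist_force: [-3.7, -3.8, -5.4]
gripper_width: 0.0105
```

```bash
python3 - <<'E'
from h import *
s=arm.read_state();p=s["eef_pos"];print(s["time"],p,s["tool_rot"],s["wrist_force"],s["gripper_width"])
g=p+toR(s["tool_rot"]).apply([0,0,-.016])
yaw=.206;ex=np.array([np.cos(yaw),np.sin(yaw),0]);ey=np.array([-np.sin(yaw),np.cos(yaw),0])
h=np.array([.5715,.0198,0])+ex*.102+ey*-.195;h[2]=.147
r=g-h;X,Z=-(r@ex),r[2];print("r",np.hypot(X,Z),"th",np.arctan2(Z,X)-np.arctan2(.04,.205))
b=arm.camera("side");cv2.imwrite("pics/s15f.png",b)
cv2.imwrite("pics/s15.png",cv2.resize(b[110:210,210:310],None,fx=6,fy=6,interpolation=2))
E
```

```text
15.675 [ 0.55179622 -0.18338637  0.27054399] [-2.82199670e+00 -1.00262638e-03  1.77694697e+00] [-3.67768985 -3.80102354 -5.35700328] 0.010481039899835835
r 0.21012996621540392 th 0.52842210107774
```

View pics/s15.png

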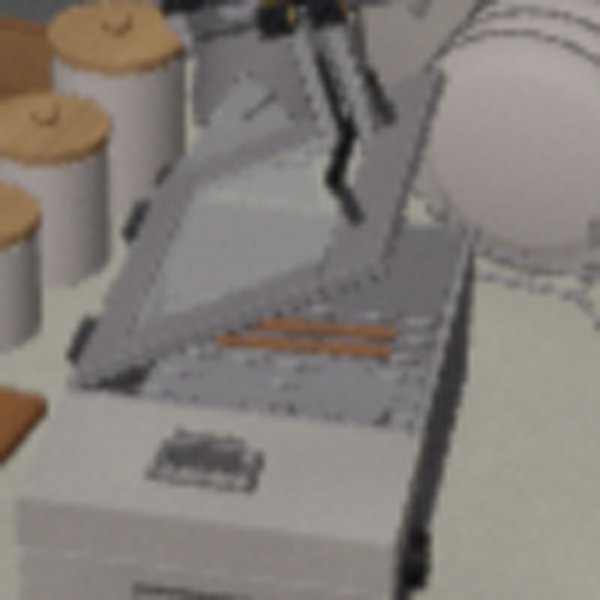

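```bash
python3 - <<'E'
from h import *
print(arm.hand_in()); print(arm.read_state()["time"])
E
```

```text
the job is handed in; nothing more can be done
None
the job is handed in; nothing more can be done
```

The job is handed in, about 15.7 s into the 51 s allowed. The filter is pressed home and the arm is still holding the lid on its handle at about 30 degrees.

- **Filter:** I took the smaller grey cartridge, which measured about 64 x 43 mm; the larger grey one and the green one were left alone. I pressed it down until it stopped at about 10 N, with the tool height matching the recess floor. After release, the pictures show the frame flush all round and centred.
- **Lid:** The bar handle is gripped at the 50 N setting. From the arm's position the lid stands at 0.528 rad, against 0.524 wanted.
- **Bystanders:** The top view, with the lid already up, showed the jar, funnel, stick, tin, brush and plates where they had been. I compared them by eye only.

Some of my checks were weaker or disagreed slightly:

- **Pointer:** I could not read the pointer against the marks in the pictures, so the angle rests on the arm's position and the side view. Before a last small lift, the side view read slightly lower (about 0.49–0.51 rad) than the arm's position (0.511), still within tolerance.
- **Camera offset:** The wrist camera was about 1.4 mm off sideways. I allowed for this by lining the filter up with the recess in the same picture.
- **Side pull:** A sideways pull of about 5 N remained at the wrist while holding the lid.
- **Refused calls:** My first two move calls were refused as invalid input and moved nothing.

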